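Hang a trinket tray on a slotted dresser stand and lock it

ROBOT

A 6-joint arm with a two-finger parallel gripper is mounted at the origin on the work surface. World frame = base frame: x ahead of the robot, y to its left, z up, the work surface at z = 0. Lengths are in m, angles in rad, forces in N, time in s.
With the tool pointing down it reaches from about 0.375 to 0.975 m from the base axis. Payload 3.8 kg.
Tool frame: the origin (TCP) lies midway between the tips of the shut fingers; the grasp point (between the pads) lies 19 mm behind it; z points along the fingers, y is the line along which they close (so a half turn about z gives the same grasp; the last joint's range is limited). The gripper opens to 88 mm and grips with 3 to 60 N. Pads are 18 mm wide; open, the fingers measure 123 mm over their backs; the gripper's body (75 mm by 187 mm) begins 45 mm behind the grasp point.
Start: joints at [1.3, 0.264, 1.604, -0, 1.274, -0.037], TCP at [0.156, 0.657, 0.213] pointing down, gripper open.
Joint ranges: [-2.63, 2.63], [-0.94, 2.18], [0.31, 2.57], [-1.31, 4.45], [0, 2.66], [-2.55, 2.55]. Speed limits (rad/s): [2.57, 2.57, 3.14, 3.14, 3.14, 3.14].

INTERFACE

Orientations are given as a rotation vector (axis times angle).
In Python, from cell import manip, eyes, sensors, jaws gives the robot as it stands (manip), with the cameras (eyes), the readings (sensors) and the gripper (jaws). Calls block until the motion is done:
- manip.move_pose(position, orientation): joint-space move of the TCP to a pose.
- manip.move_linear(position, rate=0.15, rot=None): straight line of the TCP; rot=None keeps the orientation; rate is the mean speed in m/s.
- manip.set_joints(angles): joint-space move.
- jaws.set_gripper(opening, force=None): finger opening in m; force is the grip in N (None keeps the last); returns when the fingers have stopped.
- manip.dwell(seconds).
- manip.inverse_kinematics(position, orientation): joint angles nearest the present ones, or None.
- sensors.state(): the state.
- eyes.capture(name): name is "side" or "top"; returns a dict with "image" (480x640x3 uint8, blue, green, red), "z_map" (480x640 float32, m along the optical axis (not along the pixel's ray), 0 where there is no reading), "intrinsics" (3x3 intrinsics, pixels), "k1" (the pictures are not rectified: a ray, as slopes to the right and down, at radius r is drawn at 1 + k1 r^2 times it, then the intrinsics apply), "position" and "orientation" of the camera in the world. Camera axes: x right, y down, z forward; pixel columns grow to the right and rows downward; lengths in m; the calibration is good to about 2 mm. A picture is of the moment at which its call begins.
A pose or a line that the arm cannot do raises manip.IKError and nothing moves.
- manip.close_job(): hands the job in; it is judged then, once.
The state is a dict: "clock": time; "joint_pos": joint angles; "joint_velocities": joint speeds; "tau": joint torques, N m; "tool_pos": TCP position; "tcp_rot": TCP orientation; "contact_force": force on the tool from outside, world axes, zero at the start; "moment": the same for the moment, N m; "gripper_width": finger opening in m; "grasp_force": force on a finger pad.
Only numpy, scipy, OpenCV 4.12 (cv2) and the standard library are available. Lean on these libraries where they do the work, as an engineer would, in place of code of your own. Each camera call takes 0.05 s, during which the arm holds its last target. There are 200 camera calls.

TASK

Hang the little metal tray bracket on the slotted stand: feed its two hooks into the two slots, then press it down until it is fully home, flush and level, with the stand's spring pin snapped into the hole in its back. Let go of it, and do not knock over or push aside the other things on the dresser.

Things in the scene. Friction and masses are not known exactly. Their poses are not given: they have to be found in the camera images.
- stand: Grey metal stand, fixed. Origin on the dresser (z 0) under the middle of the slotted face, which is the plane x = 0 and looks to the stand's +x (roughly away from the robot); y across, z up. Base plate x -70 to 40, 120 wide, 12 high; upright channel x -38 to -4, 58 wide. A bare steel strip 50 wide, 4 thick (x -4 to 0) is clamped in the channel's mouth; it does not move when pushed.
- stand_top (a point): Top of the stand's channel, 190 mm above the dresser, x = -20. The strip has two upright slots, one above the other on y = 0, each 20 wide, 28 high, 34 mm free depth from the face. h = height of the bracket's underside over the dresser when fully home: slots at h+24 to h+52 and h+78 to h+106, pin at h+65, strip from h-10 to h+125 mm.
- stand_face (a point): Point on the face line (stand x = 0, y = 0) 60 mm above the dresser: where the bracket's origin hangs when h is at its mean. The strip's height, and so h, is NOT MEASURED: it is clamped anywhere from 12 mm lower to 12 mm higher (h = 48 to 72 mm), different each time; look for it, or feel with the hooks.
- bracket: Bare aluminium tray bracket, 220 g +-30 %, loose, stands level on the dresser, upright as it hangs. Origin: foot of its back plane, mid width; x along the tray away from the hooks, y across, z up. Hung: axes as the stand's, origin at stand x 0, y 0, z h. Back plate x 0 to 6, 44 wide, 100 high. Tray floor x 0 to 94, 76 wide, 5 thick, rims 13 high.
- fin_top (a point): Middle of the upper edge of the bracket's grip fin: bracket x = 33, y = 0, z = 100 mm. The fin is an upright web 10 mm thick (across y), x 6 to 56, from the tray up to z 100; take it from above, fingers closing along the bracket's y; press down on it.
- upper_hook (a point): Lowest point of the upper hook (bracket x -10, z 68). Two hooks, 16 wide, reach 14 mm behind the back: necks z 24-34 and 78-88, noses dropping 10 below the necks, gap nose to back 6 (8.5 at the tip). They enter the slots only with the underside 10 to 18 mm above h; else the tips meet the strip with the back 14 mm off it. Then flush, and down until the necks rest on the slots' lower edges.
- back_hole (a point): Mouth of the 14 x 14 mm hole for the pin in the bracket's back plate, at bracket x = 0, y = 0, z = 65 mm.
- lock_pin (a joint): Round-nosed spring pin, 10 mm thick, in the strip: how far it is pushed in (m). 0 = out, 5 mm proud of the face; 0.0055 = its stop. Spring 3 N at 0, 8 N at flush. The bracket's back pushes it in 3.5 to 5 mm when flush above home; fully home it snaps out to 0 into the back's hole. Sliding down takes roughly 5 to 10 N because it rubs.
- hair_tie_holder: Orange silicone hair tie holder, disc foot 80 mm wide with a post, 88 mm high; loose; origin under its centre.
- timer: Round white dial timer, 76 mm wide, 64 mm high with its black bar knob; loose; origin under its centre.
- owl: White ceramic owl figurine, 80 mm wide, 124 mm high; loose; origin under its centre.
- tumbler: Clear glass tumbler, empty, 72 mm wide, 95 mm high; loose; origin under its centre.
- tweezers_case: Stainless steel tweezers case, 28 x 110 x 16 mm, long side along its y; loose; origin under its centre.
- cream_jar: White cream jar, 64 mm wide, 50 mm high; loose; origin under its centre.

How it is judged:
At the end, for the whole second after the job is handed in: The tray bracket hangs on the stand at rest: its back flush with the slotted face within 3 mm and centred within 4 mm, upright within 0.05 rad and square to the stand within 0.1 rad, its underside 44 to 76 mm above the dresser, and the locking pin out in its hole (less than 1.5 mm pushed in) (x of bracket in the frame of stand between -0.003 and 0.003 m and y of bracket in the frame of stand between -0.004 and 0.004 m and z of bracket in the frame of stand between 0.044 and 0.076 m and value of joint lock_pin below 0.0015 m and angle between bracket's own z axis and vertical below 0.05 rad and angle between the x axis of bracket and the x axis of stand, either way round below 0.1 rad and linear speed of bracket below 0.01 m/s); the robot touches nothing.
It fails at once if one of the other things on the dresser is pushed more than 30 mm (distance of any of hair_tie_holder, timer, owl, tumbler, tweezers_case, cream_jar from where it was at the start of the episode above 0.03 m).
It fails at once if one of the other things on the dresser is tipped over (0.5 rad) (angle between any of hair_tie_holder, timer, owl, tumbler, tweezers_case, cream_jar's own z axis and vertical above 0.5 rad).
It also fails if it takes over 58 s, if anything falls off the work surface, if the arm or the gripper's body presses on something with over 40 N, if the wrist force passes 120 N, or if a joint passes its speed limit or range.

## Working session

There is one attempt and no reset: what is moved stays moved. The work goes in short steps, each a Python script; the robot and the scene stay as the last script left them, time stands still between calls to the robot, and variables do not carry over. Pictures are saved under pics/ and viewed, at most 10 in all, crops included, and the job is handed in when it is done.

```bash
mkdir -p pics; ls; cat > h.py <<'E'
import numpy as np, cv2, pickle
from scipy.spatial.transform import Rotation as R
def cloud(c):
    K=np.array(c["intrinsics"]);k1=c["k1"];h,w=c["z_map"].shape
    u,v=np.meshgrid(np.arange(w),np.arange(h))
    x=(u-K[0,2])/K[0,0];y=(v-K[1,2])/K[1,1]
    xd,yd=x.copy(),y.copy()
    for _ in range(15):
        s=1+k1*(x*x+y*y);x=xd/s;y=yd/s
    o=np.array(c["orientation"]);
    M=R.from_rotvec(o).as_matrix() if o.shape==(3,) else (R.from_quat(o).as_matrix() if o.shape==(4,) else o)
    z=c["z_map"];P=np.stack([x*z,y*z,z],-1)@M.T+np.array(c["position"])
    P[z==0]=np.nan
    D=np.stack([x,y,np.ones_like(x)],-1)@M.T
    return P,D
E
python3 - <<'E'
from cell import manip, eyes, sensors, jaws
import cv2,pickle
for n in("side","top"):
    c=eyes.capture(n);pickle.dump(c,open(n+"0.pkl","wb"));cv2.imwrite(f"pics/{n}0.png",c["image"])
    print(n,c["position"],c["orientation"],c["intrinsics"],c["k1"],(c["z_map"]==0).mean())
print(sensors.state())
E
```

```text
cell.py
pics
side [0.1847143  0.81222712 1.120438  ] [-0.57768659  2.74226787 -1.04620792] [[588.25152826   0.         321.19130516]
 [  0.         588.25152826 242.85126714]
 [  0.           0.           1.        ]] -0.15866638909051772 0.004182942708333333
top [ 0.35620136 -0.01188753  1.11221159] [-2.25621821  1.95001613 -0.19949474] [[497.69043344   0.         320.52084276]
 [  0.         497.69043344 241.53180967]
 [  0.           0.           1.        ]] -0.08172973476328854 0.0038834635416666666
{'clock': 0.1, 'joint_pos': array([ 1.30009665e+00,  2.64656166e-01,  1.60524636e+00, -7.33316078e-06,
        1.27371548e+00, -3.69291424e-02]), 'joint_velocities': array([ 1.12962690e-03, -2.28288500e-03, -1.03314301e-03, -1.71051701e-03,
        1.50335382e-03,  8.53709039e-05]), 'tau': array([-3.78721370e-05, -5.03610706e+01, -3.58071649e+01,  7.30196130e-02,
        2.32788589e-02, -4.27234568e-05]), 'tool_pos': array([0.15619659, 0.6559545 , 0.21202234]), 'tcp_rot': array([-0.36633141, -3.11985412,  0.00314524]), 'contact_force': array([ 0.19138707,  0.35747625, -0.63703509]), 'moment': array([-0.04190693, -0.03901468, -0.0358215 ]), 'grasp_force': 0.0, 'gripper_width': 0.08805775293810504}
```

View pics/side0.png

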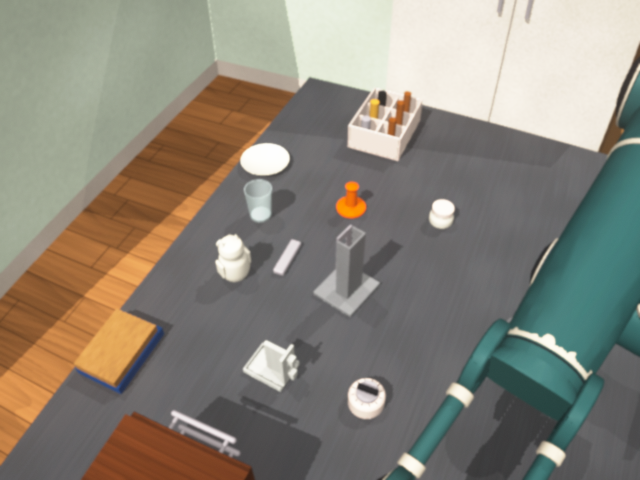

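View pics/top0.png

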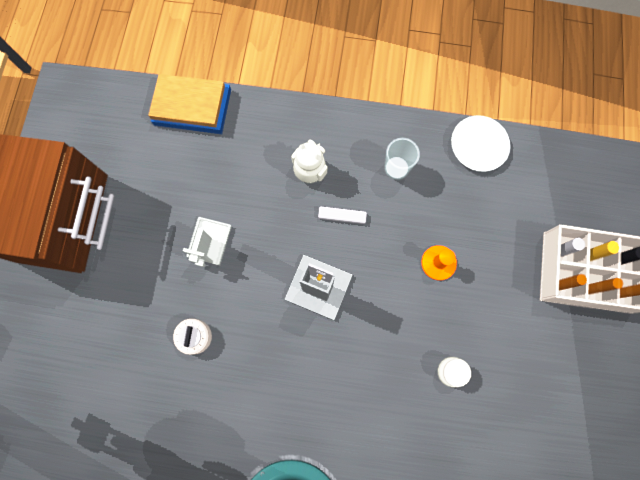

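The side view shows the stand at about (348,265), the bracket at (272,365) and the timer at (367,398). In the top view these are at (319,287), (208,242) and (192,337). Next I measure the poses from the depth data.

```bash
python3 - <<'E'
from h import *
boxes={"side":{"stand":(310,220,385,318),"br":(238,335,302,392)},"top":{"stand":(280,250,358,322),"br":(180,212,236,272)}}
for n in("side","top"):
    c=pickle.load(open(n+"0.pkl","rb"));P,D=cloud(c)
    t=P[100:400:9,150:400:9].reshape(-1,3); print(n,"table z median",np.nanmedian(t[:,2]))
    for k,(a,b,e,f) in boxes[n].items():
        q=P[b:f,a:e]; 
        vis=cv2.resize(c["image"][b:f,a:e],None,fx=7,fy=7,interpolation=cv2.INTER_CUBIC)
        cv2.imwrite(f"pics/{n}_{k}.png",vis)
        q=q.reshape(-1,3)
        for lo,hi in((.006,.016),(.006,.3),(.08,.11),(.18,.2)):
            s=q[(q[:,2]>lo)&(q[:,2]<hi)]
            if len(s)<8: print(n,k,lo,hi,len(s));continue
            r=cv2.minAreaRect((s[:,:2]*1000).astype(np.float32))
            print(n,k,lo,hi,len(s),"med",np.median(s,0).round(4),"rect",np.round(r[0],1),np.round(r[1],1),round(r[2],1))
E
cd pics; python3 -c "
import cv2,numpy as np
L=[cv2.imread(f'{n}_{k}.png') for n in('side','top') for k in('stand','br')]
L=[cv2.resize(i,(400,300)) if 0 else cv2.copyMakeBorder(cv2.resize(i,None,fx=min(400/i.shape[1],300/i.shape[0]),fy=min(400/i.shape[1],300/i.shape[0])),0,0,0,0,0) for i in L]
L=[cv2.copyMakeBorder(i,0,300-i.shape[0],0,400-i.shape[1],0) for i in L]
cv2.imwrite('q.png',np.vstack([np.hstack(L[:2]),np.hstack(L[2:])]))"
```

```text
side table z median 0.00019479830740176673
side stand 0.006 0.016 1237 med [0.4613 0.0342 0.0122] rect [501.6 -57.4] [178.7 310.9] 19.8
side stand 0.006 0.3 3002 med [0.4645 0.0309 0.0459] rect [501.6 -57.4] [178.7 310.9] 19.8
side stand 0.08 0.11 227 med [0.4611 0.0349 0.0954] rect [462.3  22. ] [66.  39.2] 39.4
side stand 0.18 0.2 298 med [0.4743 0.0126 0.1889] rect [473.5  11.2] [64.5 41.5] 74.7
side br 0.006 0.016 465 med [0.5568 0.2886 0.0086] rect [543.2 269.9] [124.8 119.5] 25.6
side br 0.006 0.3 1318 med [0.5247 0.2799 0.0362] rect [543.2 269.9] [124.8 119.5] 25.6
side br 0.08 0.11 369 med [0.5061 0.2786 0.0963] rect [517.8 282.4] [70.4 42.2] 13.9
side br 0.18 0.2 0
top table z median -0.0005844936655534649
top stand 0.006 0.016 1901 med [0.4687 0.0049 0.011 ] rect [478.9  10.2] [120.2 110.3] 75.9
top stand 0.006 0.3 2655 med [0.4716 0.0086 0.012 ] rect [478.9  10.2] [120.2 110.3] 75.9
top stand 0.08 0.11 87 med [0.4816 0.0149 0.0944] rect [474.8  11. ] [57.9 38. ] 75.6
top stand 0.18 0.2 244 med [0.4768 0.0119 0.1893] rect [475.3  11.1] [58.2 38.6] 75.4
top br 0.006 0.016 334 med [0.5569 0.2625 0.0095] rect [539.9 272.8] [ 77.1 109. ] 84.3
top br 0.006 0.3 904 med [0.5269 0.2693 0.0429] rect [539.8 272.8] [ 77.1 109.2] 84.3
top br 0.08 0.11 316 med [0.5094 0.2722 0.0969] rect [518.6 279.6] [68.  43.4] 13.3
top br 0.18 0.2 0
```

View pics/q.png

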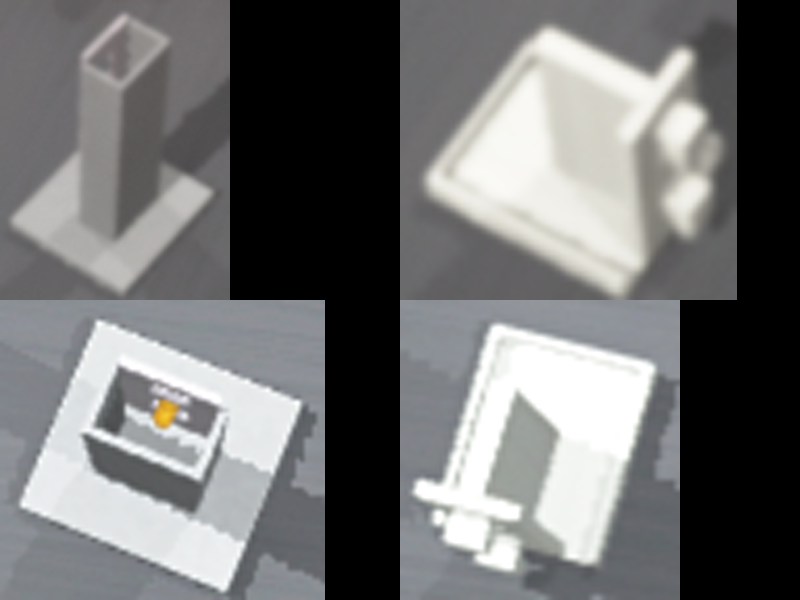

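The stand yaw comes out at about -14° and the bracket yaw at about -5.7°, with its hooks facing the robot. The gold pin housing is visible inside the channel in the top view, at about (317,276). Next I refine the fin position and estimate h from the strip and pin.

```bash
python3 - <<'E'
from h import *
def fr(P,o,yaw):
    c,s=np.cos(yaw),np.sin(yaw);d=P[...,:2]-o
    return np.stack([c*d[...,0]+s*d[...,1],-s*d[...,0]+c*d[...,1],P[...,2]],-1)
so=np.array([.4935,.0065]);sy=np.deg2rad(-14.3)
bo=np.array([.500,.2768]);by=np.deg2rad(-5.7)
for n in("side","top"):
    c=pickle.load(open(n+"0.pkl","rb"));P,D=cloud(c)
    b=fr(P,bo,by); m=(b[...,2]>.094)&(b[...,2]<.106)&(b[...,0]>.012)&(b[...,0]<.06)&(abs(b[...,1])<.03)
    f=b[m]; k=np.polyfit(f[:,0],f[:,1],1);print(n,"fin",len(f),f.mean(0).round(4),f.min(0).round(4),f.max(0).round(4),"slope",k.round(4))
    m=(b[...,2]>.015)&(b[...,2]<.106)&(b[...,0]>-.03)&(b[...,0]<.004)&(abs(b[...,1])<.04)
    g=b[m];print("  back xmin/ymin/ymax",np.percentile(g[:,0],[1,50,99]).round(4),g[:,1].min().round(4),g[:,1].max().round(4))
    r=b[(b[...,2]>.006)&(b[...,2]<.12)&(abs(b[...,0]-.04)<.08)&(abs(b[...,1])<.07)];print("  ext",r.min(0).round(4),r.max(0).round(4))
    s=fr(P,so,sy)
    if n=="top":
        hsv=cv2.cvtColor(c["image"],cv2.COLOR_BGR2HSV)
        g=(hsv[...,1]>90)&(hsv[...,0]<35); g[:265]=0;g[290:]=0;g[:,:308]=0;g[:,335:]=0
        for v,u in np.argwhere(g): print("gold",u,v,s[v,u].round(4))
    for v in range(258,286 ,1):
        if n=="top": print(v,[tuple((s[v,u]*1000).round(0).astype(int)) for u in (310,314,318,322,326)])
    m=(abs(s[...,1])<.024)&(abs(s[...,0]+.002)<.004)&(s[...,2]>.1)
    print(n,"strip top",np.sort((s[m][:,2]*1000).round(0)))
E
```

```text
side fin 109 [0.0326 0.0021 0.0992] [ 0.013  -0.0057  0.0941] [0.0537 0.0076 0.1053] slope [-0.0035  0.0022]
  back xmin/ymin/ymax [-0.0167 -0.0021  0.0033] -0.0215 0.0389
  ext [-0.0397 -0.0675  0.006 ] [0.1092 0.0684 0.1059]
side strip top [103. 113. 128. 131. 133. 134. 135. 139. 142. 144. 146. 146. 149. 149.
 150. 150. 151. 151. 152. 152. 155. 156. 157. 159. 160. 161. 161. 163.
 163. 165. 166. 166. 167. 167. 168. 168. 169. 173. 173. 174. 175. 175.
 175. 175. 176. 176. 177. 177. 177. 177. 178. 178. 179. 179. 180. 180.
 180. 182. 182. 182. 182. 182. 182. 184. 184. 185. 185. 186. 186. 187.
 187. 187. 188. 188. 188. 188. 188. 188. 188. 188. 189. 190. 191. 191.
 191. 191. 191. 191. 191. 192. 192. 193. 193. 194. 194. 194. 194. 194.
 194. 194. 194. 194. 194. 195. 195. 195. 195. 195. 195. 195. 196. 196.
 196. 196. 196. 196. 196. 196. 196. 197. 197. 197. 197. 198. 198. 198.
 199.]
top fin 111 [ 0.0335 -0.0011  0.0987] [ 0.012  -0.0065  0.0944] [0.0555 0.0049 0.1045] slope [ 0.0013 -0.0012]
  back xmin/ymin/ymax [-0.0144 -0.001   0.0039] -0.0238 0.0217
  ext [-0.0146 -0.0385  0.006 ] [0.094
[... 7967 characters left out ...]
147. 147. 147. 148.
 148. 148. 148. 149. 149. 149. 150. 150. 150. 151. 151. 152. 154. 154.
 155. 156. 157. 160. 160. 161. 161. 163. 163. 165. 165. 167. 167. 169.
 170. 172. 172. 172. 174. 175. 175. 177. 178. 178. 179. 179. 180. 180.
 181. 181. 182. 182. 183. 184. 184. 184. 185. 186. 186. 187. 187. 187.
 188. 188. 189. 189. 190. 190. 190. 190. 191. 191. 191. 192. 192. 192.
 192. 192. 192. 192. 192. 192. 193. 193. 193. 193. 193. 193. 193. 193.
 193. 193. 193. 193. 194. 194. 194. 194. 194. 194. 194. 194. 194. 194.
 194. 194. 194. 194. 195. 195. 195. 195. 195. 195. 195. 195. 195. 196.
 196. 196. 196. 196. 196. 196. 197. 197. 197. 197.]<stdin>:20: RuntimeWarning: invalid value encountered in cast
```

Strip top at about 194 mm and pin top at about 137.5 mm both give h of roughly 68 to 69 mm. Next is the grasp.

```bash
cat >> h.py <<'E'
SO=np.array([.4935,.0065]);SY=np.deg2rad(-14.3)
BO=np.array([.500,.2771]);BY=np.deg2rad(-5.7)
GX=.042; GZ=.066   # TCP in the bracket frame
def rot(y,flip=True):
    s=-1 if flip else 1;c,n=s*np.cos(y),s*np.sin(y)
    return R.from_matrix(np.array([[c,n,0],[n,-c,0],[0,0,-1.]])).as_rotvec()
def pt(o,y,x,yy,z): return np.array([o[0]+np.cos(y)*x-np.sin(y)*yy,o[1]+np.sin(y)*x+np.cos(y)*yy,z])
def inv(p,o,y):
    d=np.array(p[:2])-o;return np.array([np.cos(y)*d[0]+np.sin(y)*d[1],-np.sin(y)*d[0]+np.cos(y)*d[1],p[2]])
def rep(m,t=""):
    s=sensors.state();f=s["contact_force"];c,n=np.cos(SY),np.sin(SY)
    b=inv(s["tool_pos"],SO,SY)-[GX,0,GZ]
    print(t,"t%.1f"%s["clock"],"br mm",(b*1000).round(1),"F",np.round([c*f[0]+n*f[1],-n*f[0]+c*f[1],f[2]],1),"w%.4f g%.0f"%(s["gripper_width"],s["grasp_force"]),"M",np.round(s["moment"],2));return b,s
E
python3 - <<'E'
from h import *
from cell import manip as m, eyes, sensors, jaws
for f in(True,False): print(f,m.inverse_kinematics(pt(BO,BY,GX,0,.2),rot(BY,f)),m.inverse_kinematics(pt(SO,SY,GX+.05,0,.15),rot(SY,f)))
m.move_pose(pt(BO,BY,GX,0,.17),rot(BY))
jaws.set_gripper(.06)
m.move_linear(pt(BO,BY,GX,0,GZ),rate=.1)
jaws.set_gripper(0,force=45)
rep(m,"grip")
c=eyes.capture("side");pickle.dump(c,open("side1.pkl","wb"));cv2.imwrite("pics/side1.png",c["image"])
m.move_linear(pt(BO,BY,GX,0,GZ+.09),rate=.1)
m.dwell(.2);rep(m,"lift")
c=eyes.capture("side");cv2.imwrite("pics/side2.png",cv2.resize(c["image"][200:420,180:480],None,fx=2.6,fy=2.6))
E
```

```text
True [ 4.25587757e-01  1.44520543e-01  1.77105784e+00 -4.44089210e-16
  1.22601427e+00 -1.04572480e+00] [-7.05701302e-02  1.39074958e-01  1.87298991e+00 -4.44089210e-16
  1.12952778e+00 -1.39178437e+00]
False [ 4.25587757e-01  1.44520543e-01  1.77105784e+00 -8.88178420e-16
  1.22601427e+00  2.09586785e+00] [-7.05701302e-02  1.39074958e-01  1.87298991e+00 -8.88178420e-16
  1.12952778e+00  1.74980828e+00]
grip t4.7 br mm [-6.100e+01  2.702e+02 -1.000e-01] F [ 0.3  1.5 -0.5] w0.0096 g45 M [ 0.09 -0.03 -0.03]
lift t6.0 br mm [-61.5 269.7  89. ] F [ 0.5 -0.3 -3.3] w0.0094 g45 M [ 0.02 -0.03  0.05]
```

View pics/side2.png

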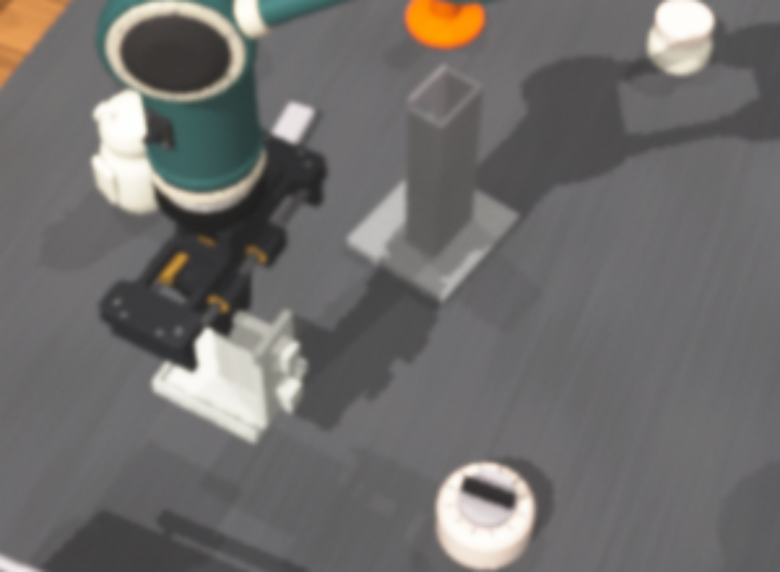

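The bracket is gripped on the fin and hanging level at about (230,370) in the crop. I move it in front of the stand and feel forward.

```bash
cat >> h.py <<'E'
def go(m,x,y,z,rate=.1,rot_=None): m.move_linear(pt(SO,SY,x+GX,y,z+GZ),rate=rate,rot=rot_)
E
python3 - <<'E'
from h import *
from cell import manip as m, eyes, sensors, jaws
go(m,.06,.12,.0825+.003,.2,rot(SY)); go(m,.045,0,.0825,.15); m.dwell(.2); rep(m,"front")
c=eyes.capture("side");pickle.dump(c,open("side3.pkl","wb"));cv2.imwrite("pics/side3.png",cv2.resize(c["image"][190:340,270:440],None,fx=4,fy=4,interpolation=cv2.INTER_CUBIC))
for x in(.022,.017,.013,.010,.007,.004):
    go(m,x,0,.0825,.04);b,s=rep(m,"x%.3f"%x)
    f=s["contact_force"]
    if np.cos(SY)*f[0]+np.sin(SY)*f[1]>8: print("contact");break
E
```

```text
front t8.3 br mm [45.1  0.8 82.5] F [ 0.6  0.6 -1.4] w0.0092 g45 M [ 0.03 -0.03  0.01]
x0.022 t9.1 br mm [22.1  0.  82.7] F [-0.3 -0.7 -2.4] w0.0091 g45 M [ 0.02 -0.03  0.03]
x0.017 t9.3 br mm [16.8 -0.  82.4] F [ 0.5  1.  -1.2] w0.0097 g45 M [-0.02 -0.01  0.02]
x0.013 t9.6 br mm [12.8 -0.  82.4] F [ 0.2  0.4 -2.4] w0.0095 g45 M [-0.01 -0.04  0.01]
x0.010 t9.8 br mm [ 9.8 -0.  82.5] F [-0.2 -0.4 -2.7] w0.0093 g45 M [-0.08 -0.06 -0.01]
x0.007 t10.1 br mm [ 6.8 -0.  82.5] F [-0.9 -1.5 -1.5] w0.0093 g45 M [-0.01 -0.1   0.01]
x0.004 t10.3 br mm [ 4.5  0.1 82.8] F [ 1.9 -0.3 -2.2] w0.0092 g45 M [-0.1  -0.32  0.01]
```

View pics/side3.png

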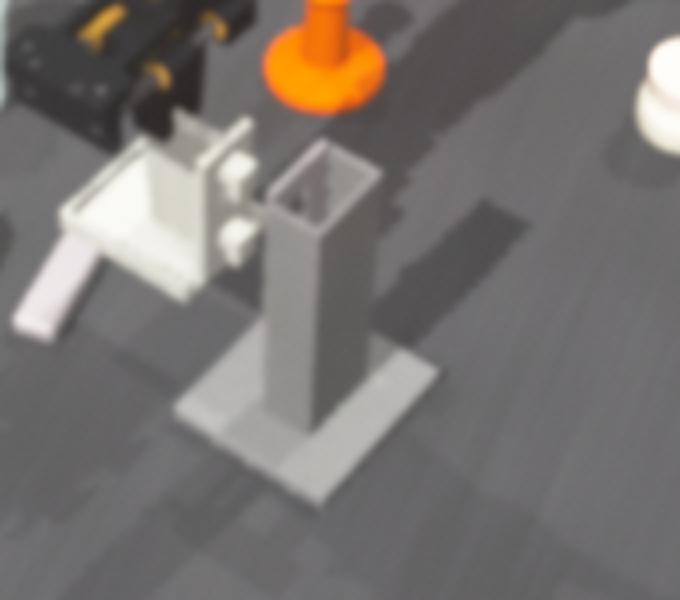

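The view shows the hooks at about (240,170) and (238,240), facing the slots. They passed the 14 mm mark without contact, so they are in the slots, and the pin is now touching. I push flush, then down.

```bash
python3 - <<'E'
from h import *
from cell import manip as m, eyes, sensors, jaws
def Fx(s): f=s["contact_force"];return np.cos(SY)*f[0]+np.sin(SY)*f[1]
x=.004
while x>-.006:
    x-=.001;go(m,x,0,.0825,.02);b,s=rep(m,"x%.3f"%x)
    if Fx(s)>14: break
z=.0825
while z>.055:
    z-=.002;go(m,x,0,z,.02);b,s=rep(m,"z%.4f"%z)
    if s["contact_force"][2]>28: print("stop");break
    if Fx(s)>30: x+=.0005
    if Fx(s)<8: x-=.0005
E
```

```text
x0.003 t10.6 br mm [ 3.9  0.  83. ] F [ 3.5  0.5 -0. ] w0.0091 g45 M [-0.14 -0.63 -0.03]
x0.002 t10.8 br mm [ 2.8  0.1 83. ] F [ 4.1 -0.2  0.2] w0.0093 g45 M [-0.17 -0.84  0.01]
x0.001 t11.1 br mm [ 1.8  0.1 83. ] F [4.8 0.5 0.8] w0.0094 g45 M [-0.23 -0.96  0.02]
x0.000 t11.3 br mm [ 1.1  0.1 83.2] F [ 6.1 -0.4  0.4] w0.0094 g45 M [-0.27 -1.06  0.02]
x-0.001 t11.6 br mm [ 0.4  0.1 83.3] F [6.2 0.2 0.2] w0.0094 g45 M [-0.32 -1.21  0.01]
x-0.002 t11.8 br mm [ 0.4  0.2 83.6] F [ 8.3 -0.5 -0.5] w0.0096 g45 M [-0.37 -1.47 -0.01]
x-0.003 t12.1 br mm [ 0.4  0.2 83.9] F [10.8 -0.5 -2. ] w0.0092 g45 M [-0.51 -2.01  0.01]
x-0.004 t12.3 br mm [ 0.5  0.2 84.1] F [13.8  0.1 -3.3] w0.0093 g45 M [-0.65 -2.33 -0.05]
x-0.005 t12.6 br mm [ 0.5  0.2 84.4] F [15.3 -1.1 -3.5] w0.0097 g45 M [-0.8  -2.72  0.07]
z0.0805 t12.8 br mm [ 0.5  0.3 83.4] F [13.9 -0.6  1.1] w0.0092 g45 M [-0.73 -2.19  0.07]
z0.0785 t13.1 br mm [ 0.5  0.4 81.8] F [12.9 -0.3  2.8] w0.0093 g45 M [-0.6  -2.01  0.03]
z0.0765 t13.3 br mm [ 0.5  0.5 79.8] F [12.5 -0.9  3.7] w0.0092 g45 M [-0.58 -2.09  0.04]
z0.0745 t13.6 br mm [ 0.4  0.6 77.6] F [13.4  0.3  2.6] w0.0093 g45 M [-0.52 -2.02 -0.02]
z0.0725 t13.8 br mm [ 0.4  0.5 74.7] F [16.6  0.5 -5.8] w0.0092 g45 M [-0.49 -2.45  0.03]
z0.0705 t14.1 br mm [ 0.4  0.5 72.9] F [14.   0.8 -1. ] w0.0093 g45 M [-0.48 -2.27  0.03]
z0.0685 t14.3 br mm [ 0.5  0.6 71.5] F [13.6 -0.1  1.4] w0.0091 g45 M [-0.47 -1.94  0.03]
z0.0665 t14.6 br mm [ 0.5  0.6 71. ] F [ 8.6  0.7 10.6] w0.0099 g45 M [-0.4  -1.35  0.05]
z0.0645 t14.8 br mm [ 1.4  0.8 70.5] F [ 9.1 -0.2 14.3] w0.0095 g45 M [-0.42 -1.09  0.06]
z0.0625 t15.1 br mm [ 2.7  1.  69.7] F [ 8.5 -1.3 18.3] w0.0091 g45 M [-0.5  -1.1   0.04]
z0.0605 t15.3 br mm [ 3.3  1.2 69.1] F [ 6.6 -1.  24.5] w0.0097 g45 M [-0.44 -0.8   0.05]
z0.0585 t15.6 br mm [ 3.5  1.2 68.9] F [ 4.5 -1.1 32.8] w0.0096 g45 M [-0.44 -0.4   0.  ]
stop
```

It stopped at z of about 71 mm, and pressing further pitched it outward. I ease off while pushing back against the face, then look.

```bash
python3 - <<'E'
from h import *
from cell import manip as m, eyes, sensors, jaws
go(m,-.006,0,.068,.03);b,s=rep(m);print(np.rad2deg((R.from_rotvec(s["tcp_rot"])*R.from_rotvec(rot(SY)).inv()).as_rotvec()))
o=[]
for n,bx in(("side",(290,200,390,320)),("top",(260,200,360,320))):
    c=eyes.capture(n);pickle.dump(c,open(n+"4.pkl","wb"));a,b,e,f=bx
    o.append(cv2.resize(c["image"][b:f,a:e],(400,480),interpolation=cv2.INTER_CUBIC))
    hsv=cv2.cvtColor(c["image"],cv2.COLOR_BGR2HSV)
    if n=="top":
        P,D=cloud(c);g=(hsv[...,1]>90)&(hsv[...,0]<35); g[:265]=0;g[290:]=0;g[:,:308]=0;g[:,335:]=0
        q=[inv(P[v,u],SO,SY) for v,u in np.argwhere(g)];print(len(q),"gold min",np.min(q,0),"max",np.max(q,0))
cv2.imwrite("pics/p4.png",np.hstack(o))
E
```

```text
t16.1 br mm [ 0.5  1.  71.4] F [15.6  1.4  0.8] w0.0096 g45 M [-0.41 -2.45  0.01]
[-6.78519216e-02 -8.27276969e-01 -3.84285974e-04]
5 gold min [-0.01613383 -0.00240321  0.1351957 ] max [-0.01386828  0.00214539  0.13955602]
```

View pics/p4.png

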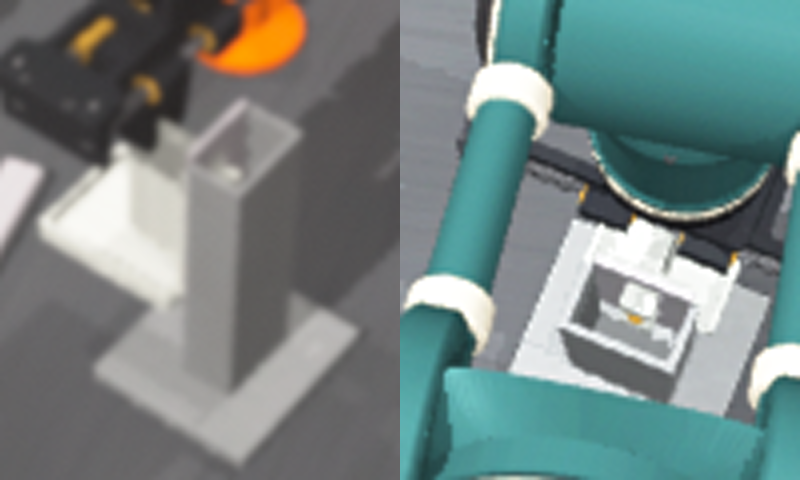

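The pin's rear end is at x = -16.1 mm in the stand frame. It was at -16.6 mm when out at the start, and would be near -21 mm if pushed in, so it appears to have snapped out. The upper hook is inside the channel at about (640,300). I relax, let go, back off upward and check.

```bash
python3 - <<'E'
from h import *
from cell import manip as m, eyes, sensors, jaws
go(m,-.001,0.001,.068,.03);rep(m,"press")
go(m,-.001,0.001,.070,.03);b,s=rep(m,"relax")
jaws.set_gripper(.03);m.dwell(.3);b,s=rep(m,"open")
p=s["tool_pos"];m.move_linear([p[0],p[1],p[2]+.09],rate=.1)
m.move_linear(pt(SO,SY,.10,.20,.25),rate=.25);rep(m,"away")
o=[]
for n,bx in(("side",(290,200,390,320)),("top",(260,200,360,320))):
    c=eyes.capture(n);pickle.dump(c,open(n+"5.pkl","wb"));a,b,e,f=bx
    o.append(cv2.resize(c["image"][b:f,a:e],(400,480),interpolation=cv2.INTER_CUBIC))
    P,D=cloud(c);q=inv(P.reshape(-1,3).T,SO[:,None],SY).T if 0 else np.stack([np.cos(SY)*(P[...,0]-SO[0])+np.sin(SY)*(P[...,1]-SO[1]),-np.sin(SY)*(P[...,0]-SO[0])+np.cos(SY)*(P[...,1]-SO[1]),P[...,2]],-1)
    hsv=cv2.cvtColor(c["image"],cv2.COLOR_BGR2HSV)
    if n=="top":
        g=(hsv[...,1]>90)&(hsv[...,0]<35); g[:265]=0;g[290:]=0;g[:,:308]=0;g[:,335:]=0
        print(g.sum(),"gold min",q[g].min(0),"max",q[g].max(0))
    fin=q[(q[...,0]>.012)&(q[...,0]<.06)&(abs(q[...,1])<.008)&(q[...,2]>.155)&(q[...,2]<.185)]
    tr=q[(q[...,0]>.01)&(q[...,0]<.09)&(abs(q[...,1])>.01)&(abs(q[...,1])<.033)&(q[...,2]>.06)&(q[...,2]<.09)]
    hk=q[(q[...,0]>-.015)&(q[...,0]<-.006)&(abs(q[...,1])<.008)&(q[...,2]>.142)&(q[...,2]<.175)]
    for t,a in(("fin",fin),("tray",tr),("hook",hk)):
        if len(a)>5: print(n,t,len(a),np.median(a,0).round(4),a.min(0).round(4),a.max(0).round(4),"pitch",np.polyfit(a[:,0],a[:,2],1).round(3),"yaw",np.polyfit(a[:,0],a[:,1],1).round(4))
cv2.imwrite("pics/p5.png",np.hstack(o))
E
```

```text
press t16.5 br mm [ 1.5  1.4 70.4] F [5.6 0.7 6.6] w0.0095 g45 M [-0.29 -0.88  0.02]
relax t16.7 br mm [ 0.2  1.2 71.3] F [ 4.5 -0.1  5.3] w0.0091 g45 M [-0.21 -0.93  0.03]
open t17.5 br mm [-1.  1. 70.] F [-0.6  0.7 -0.1] w0.0300 g0 M [-0.02  0.06  0.04]
away t19.5 br mm [ 57.5 199.2 183.3] F [ 0.4 -0.7 -0.9] w0.0297 g0 M [-0.02  0.01  0.01]
side fin 136 [0.0326 0.0037 0.1696] [ 0.0128 -0.0078  0.1555] [0.0541 0.0078 0.1754] pitch [-0.03   0.169] yaw [-0.0126  0.003 ]
side tray 273 [0.0607 0.0177 0.0775] [ 0.0102 -0.0322  0.0713] [0.09   0.0304 0.089 ] pitch [0.016 0.077] yaw [-0.307   0.0299]
side hook 15 [-0.0116 -0.0013  0.161 ] [-0.0147 -0.0067  0.1562] [-0.006   0.0021  0.1648] pitch [0.349 0.165] yaw [ 0.2044 -0.0005]
5 gold min [-0.01595975 -0.0024074   0.13378567] max [-0.01386127  0.00198508  0.13810297]
top fin 121 [0.0343 0.0004 0.1704] [ 0.0122 -0.0045  0.155 ] [0.0557 0.0057 0.1753] pitch [-0.002  0.17 ] yaw [0.0026 0.0003]
top tray 709 [ 0.0535 -0.0113  0.0758] [ 0.0101 -0.0329  0.0689] [0.0899 0.0329 0.0812] pitch [-0.004  0.076] yaw [ 0.0614 -0.0043]
top hook 40 [-1.100e-02 -1.000e-04  1.577e-01] [-0.0139 -0.0074  0.1425] [-0.0061  0.0078  0.1607] pitch [0.825 0.165] yaw [0.1531 0.0016]
```

View pics/p5.png

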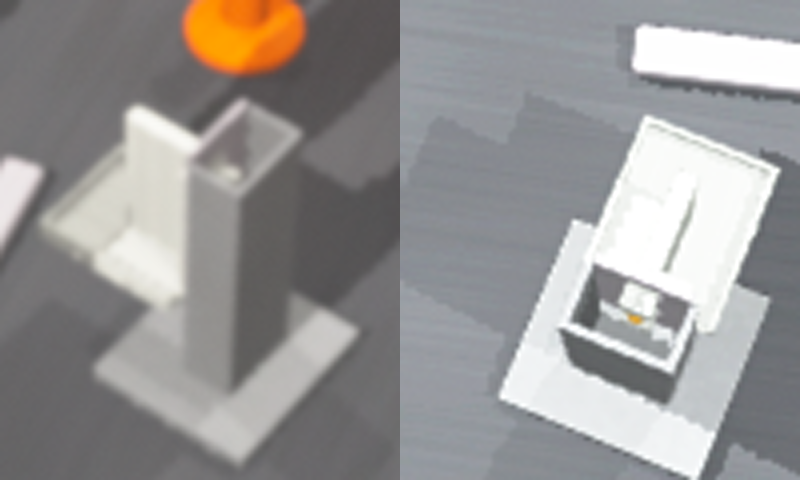

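It hangs level, square and centred. To rule out jamming short of home, I press the fin top close to the back plate with shut fingers and compare the pin's end pixels with the start image.

```bash
python3 - <<'E'
from h import *
from cell import manip as m, eyes, sensors, jaws
def gold(c):
    g=c["image"].astype(int);d=(g[...,2]-g[...,0])[268:286,310:330];return np.clip(d,0,None)
a=gold(pickle.load(open("top0.pkl","rb")))
b=gold(pickle.load(open("top5.pkl","rb")))
print(a.max(1),b.max(1),sep="\n")
jaws.set_gripper(0,force=20)
m.move_linear(pt(SO,SY,.018,0,.25),rate=.2); 
m.move_linear(pt(SO,SY,.018,0,.176),rate=.1)
z=.176
while z>.155:
    z-=.0015;m.move_linear(pt(SO,SY,.018,0,z),rate=.02);s=sensors.state()
    f=s["contact_force"];print(round(z,4),(inv(s["tool_pos"],SO,SY)*1000).round(1),f.round(1))
    if f[2]>32: break
m.move_linear(pt(SO,SY,.018,0,.25),rate=.1);m.move_linear(pt(SO,SY,.10,.20,.25),rate=.25)
c=eyes.capture("top");pickle.dump(c,open("top6.pkl","wb"));print(gold(c).max(1))
P,D=cloud(c);q=np.stack([np.cos(SY)*(P[...,0]-SO[0])+np.sin(SY)*(P[...,1]-SO[1]),-np.sin(SY)*(P[...,0]-SO[0])+np.cos(SY)*(P[...,1]-SO[1]),P[...,2]],-1)
fin=q[(q[...,0]>.012)&(q[...,0]<.06)&(abs(q[...,1])<.008)&(q[...,2]>.155)&(q[...,2]<.185)];print(np.median(fin,0),fin[:,0].max(),np.polyfit(fin[:,0],fin[:,2],1))
print(sensors.state()["clock"])
E
```

```text
[  0   0   0   0   0  22 151 183 186 192 194 192 120   0   0   0   0   0]
[  1   1   1   1   2   1   1   1   1   2  43 166 138   8   0   0   0   0]
0.1745 [1.840e+01 1.000e-01 1.751e+02] [ 0.6 -0.6 -0. ]
0.173 [ 18.  -0. 173.] [-0.5 -0.1  0.1]
0.1715 [ 17.8  -0.  171.3] [ 0.8  0.4 -0.5]
0.17 [ 17.9  -0.  169.8] [ 1.3  1.  -0.1]
0.1685 [ 17.9  -0.  168.3] [ 0.3 -0.2  0.6]
0.167 [ 17.9  -0.  166.9] [-0.6  0.1 -0.8]
0.1655 [ 17.9  -0.  165.4] [ 0.4  0.5 -0.6]
0.164 [ 17.9  -0.  163.9] [-0.7 -0.1 -0. ]
0.1625 [ 17.9  -0.  162.4] [-0.2 -0.  -0.4]
0.161 [ 17.9  -0.  160.9] [-0.2  0.   1.1]
0.1595 [ 17.9  -0.  159.4] [-1.4 -0.3 -0.4]
0.158 [ 17.9  -0.  157.9] [ 0.6 -0.3  0.3]
0.1565 [ 17.9  -0.  156.4] [-0.1 -1.6 -0.9]
0.155 [ 17.9  -0.  154.8] [0.4 0.5 1.2]
[  2   1   1   1   2   1   1   1   1   2  42 165 137   8   1   0   0   0]
[0.03373956 0.0003354  0.17036844] 0.05580853396128043 [0.00838494 0.16986597]
28.0083
```

```bash
python3 - <<'E'
from h import *
from cell import manip as m, eyes, sensors, jaws
s=sensors.state();print(s["gripper_width"],s["clock"])
jaws.set_gripper(0.0,force=20);m.dwell(.3);print(sensors.state()["gripper_width"])
E
```

```text
0.0003334583697983238 28.0083
0.00025572276862198757
```

```bash
python3 - <<'E'
from h import *
from cell import manip as m, eyes, sensors, jaws
m.move_linear(pt(SO,SY,.018,0,.25),rate=.25)
z=.180;m.move_linear(pt(SO,SY,.018,0,z),rate=.15)
print(sensors.state()["gripper_width"])
while z>.163:
    z-=.002;m.move_linear(pt(SO,SY,.018,0,z),rate=.04);s=sensors.state()
    f=s["contact_force"];print(round(z,4),(inv(s["tool_pos"],SO,SY)*1000).round(1),f.round(1),s["gripper_width"],s["grasp_force"])
    if f[2]>25: break
c=eyes.capture("side");cv2.imwrite("pics/s7.png",cv2.resize(c["image"][180:330,240:440],(800,600),interpolation=cv2.INTER_CUBIC))
print(sensors.state()["clock"])
E
```

```text
0.0005950160355125108
0.178 [ 18.7   0.2 179.1] [-0.4 -0.2 -0.6] 0.0007313468937253679 0.0
0.176 [ 18.   -0.  176.1] [0.2 0.7 0.2] 0.00020816161461278206 0.0
0.174 [ 17.8  -0.  173.8] [ 1.  -0.6  0.6] 0.0002192828573667036 0.0
0.172 [ 1.780e+01 -1.000e-01  1.717e+02] [ 0.2 -0.5  1.1] 0.0006959462309320636 0.0
0.17 [ 17.9  -0.  169.8] [ 0.4 -0.1 -0.4] 0.0006876610974083149 0.0
0.168 [ 17.9  -0.  167.8] [ 0.1 -0.5 -0.1] 0.0006900877620841326 0.0
0.166 [ 17.9  -0.  165.8] [0.  0.4 0.2] 0.0007335264895649822 0.0
0.164 [ 17.9  -0.  163.8] [ 0.1 -0.9  0.1] 0.00034107507500225846 0.0
0.162 [ 17.9  -0.  161.8] [ 0.3 -0.  -0.3] 0.0002277191402251005 0.0
32.4583
```

View pics/s7.png

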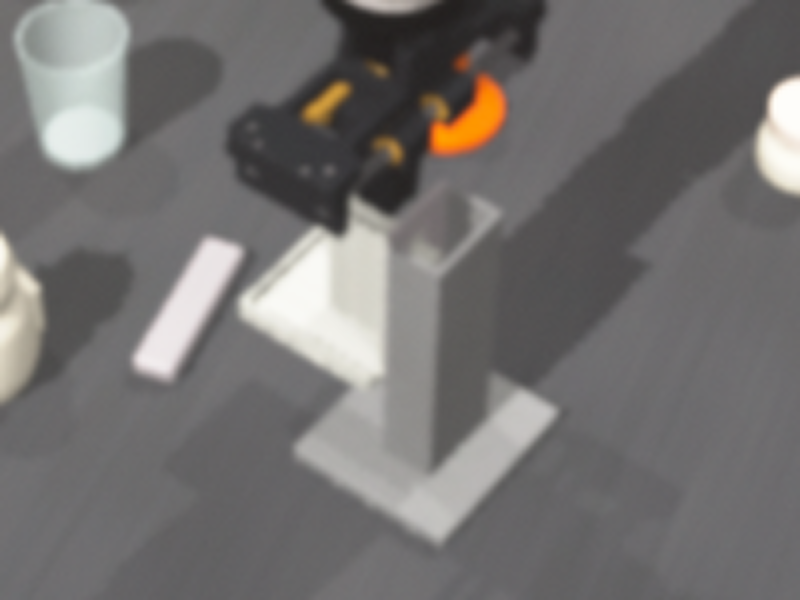

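The fingers look close to the fin top but feel nothing yet. I continue down to a safe limit, since the gripper body would reach the stand top at TCP 0.130.

```bash
python3 - <<'E'
from h import *
from cell import manip as m, eyes, sensors, jaws
z=.154;m.move_linear(pt(SO,SY,.018,0,z),rate=.04)
hit=False
while z>.142:
    z-=.002;m.move_linear(pt(SO,SY,.018,0,z),rate=.04);s=sensors.state()
    f=s["contact_force"];print(round(z,4),(inv(s["tool_pos"],SO,SY)*1000).round(1),f.round(1),round(s["gripper_width"],4))
    if f[2]>28: hit=True;break
m.move_linear(pt(SO,SY,.018,0,.24),rate=.15)
if not hit:
    jaws.set_gripper(.03);m.move_linear(pt(SO,SY,.024,0,.16),rate=.12);m.move_linear(pt(SO,SY,.024,0,.145),rate=.08)
    jaws.set_gripper(0,force=45)
    s=sensors.state();print("grip",(inv(s["tool_pos"],SO,SY)*1000).round(1),s["gripper_width"])
    z=.145
    while z>.130:
        z-=.002;m.move_linear(pt(SO,SY,.022,0,z),rate=.04);s=sensors.state();f=s["contact_force"]
        print(round(z,4),(inv(s["tool_pos"],SO,SY)*1000).round(1),f.round(1))
        if f[2]>25: break
    z+=.005;m.move_linear(pt(SO,SY,.024,0,.145),rate=.04)
    jaws.set_gripper(.03);m.move_linear(pt(SO,SY,.024,0,.24),rate=.15)
m.move_linear(pt(SO,SY,.10,.20,.25),rate=.25)
c=eyes.capture("top");pickle.dump(c,open("top8.pkl","wb"))
P,D=cloud(c);q=np.stack([np.cos(SY)*(P[...,0]-SO[0])+np.sin(SY)*(P[...,1]-SO[1]),-np.sin(SY)*(P[...,0]-SO[0])+np.cos(SY)*(P[...,1]-SO[1]),P[...,2]],-1)
fin=q[(q[...,0]>.012)&(q[...,0]<.06)&(abs(q[...,1])<.008)&(q[...,2]>.155)&(q[...,2]<.185)];print(np.median(fin,0),fin[:,0].max(),np.polyfit(fin[:,0],fin[:,2],1))
g=c["image"].astype(int);print((g[...,2]-g[...,0])[274:286,310:330].max(1))
print(sensors.state()["clock"])
E
```

```text
0.152 [ 17.9  -0.  151.9] [-0.1 -0.1 -0.2] 0.001
0.15 [ 1.790e+01 -1.000e-01  1.499e+02] [ 0.6 -0.1 -0. ] 0.0005
0.148 [ 17.9  -0.  147.8] [-0.3  0.5 -1. ] 0.0001
0.146 [1.860e+01 1.000e-01 1.465e+02] [ 1.  -0.7  2.4] 0.0005
0.144 [ 20.1   0.4 145.9] [0.6 0.1 6.8] 0.0004
0.142 [ 21.2   0.6 145.4] [ 1.1 -0.7 11.3] 0.0006
grip [ 24.7   0.2 145.8] 0.0004209652310868552
0.143 [ 24.8   0.3 145.5] [ 1.3 -0.5  9.1]
0.141 [ 25.    0.3 145.2] [-1.5 -0.5 17.5]
0.139 [ 25.1   0.4 145.1] [-6.4 -0.4 28.1]
[0.03462022 0.0016447  0.16948108] 0.05926252830103138 [-0.0519284   0.17063843]
[  2   2   1  41 168 191 148  11   2  -3  -3  -3]
40.9333
```

The tips seem to end well short of the TCP (contact at 146.5 against the fin top at 171). The fit now shows a pitch of about -0.05 rad, so I look again.

```bash
python3 - <<'E'
from h import *
from cell import manip as m, eyes, sensors, jaws
o=[]
c8=pickle.load(open("top8.pkl","rb"));c5=pickle.load(open("top5.pkl","rb"));s8=eyes.capture("side");s5=pickle.load(open("side5.pkl","rb"));pickle.dump(s8,open("side8.pkl","wb"))
T=lambda c:cv2.resize(c["image"][225:300,280:380],(400,300),interpolation=cv2.INTER_CUBIC)
S=lambda c:cv2.resize(c["image"][215:290,290:390],(400,300),interpolation=cv2.INTER_CUBIC)
cv2.imwrite("pics/p8.png",np.vstack([np.hstack([T(c5),T(c8)]),np.hstack([S(s5),S(s8)])]))
for c in(c5,c8,s5,s8):
    P,D=cloud(c);q=np.stack([np.cos(SY)*(P[...,0]-SO[0])+np.sin(SY)*(P[...,1]-SO[1]),-np.sin(SY)*(P[...,0]-SO[0])+np.cos(SY)*(P[...,1]-SO[1]),P[...,2]],-1)
    tr=q[(q[...,0]>.015)&(q[...,0]<.1)&(abs(q[...,1])>.012)&(abs(q[...,1])<.03)&(q[...,2]>.05)&(q[...,2]<.083)]
    A=np.c_[tr[:,:2],np.ones(len(tr))];print(len(tr),np.linalg.lstsq(A,tr[:,2],rcond=None)[0].round(4))
    fin=q[(q[...,0]>.012)&(q[...,0]<.065)&(abs(q[...,1])<.010)&(q[...,2]>.16)&(q[...,2]<.185)];print(len(fin),np.median(fin,0).round(4),np.polyfit(fin[:,0],fin[:,2],1).round(4),np.polyfit(fin[:,0],fin[:,1],1).round(4))
E
```

```text
591 [ 0.0071 -0.0002  0.0755]
119 [0.0343 0.0004 0.1704] [-0.0091  0.1706] [-0.0004  0.0005]
570 [-0.0012 -0.0223  0.0744]
132 [0.0341 0.0019 0.1696] [-0.0381  0.1705] [0.0056 0.0018]
229 [0.006  0.0181 0.077 ]
120 [0.0323 0.0034 0.1708] [-0.0507  0.1711] [-0.0167  0.0029]
237 [-0.0151 -0.0359  0.0769]
113 [0.0334 0.0045 0.1695] [-0.017   0.1692] [-0.0388  0.0053]
```

View pics/p8.png

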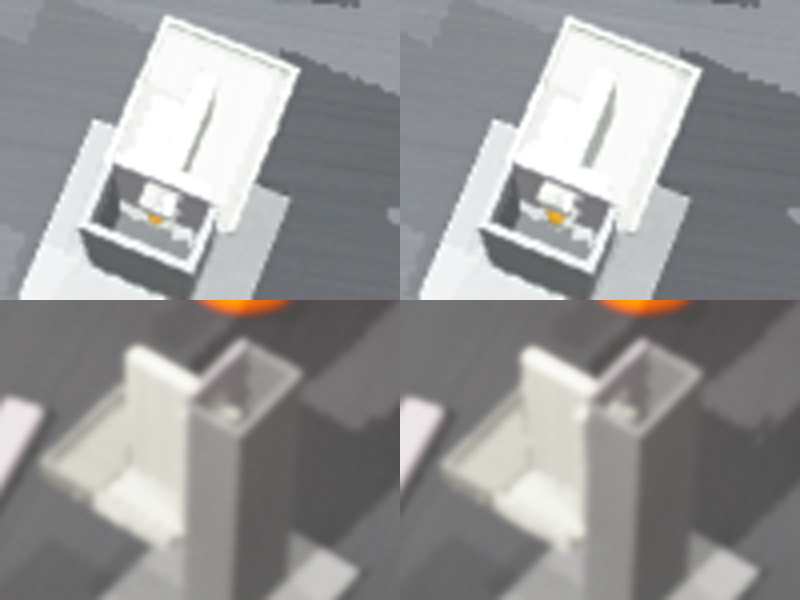

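The press lowered it by about 1 mm but left a roll of about 0.02 rad; the pin's end (crop about (555,215)) is still out. I re-grip the fin properly, square it up, press down and against the face, then release unloaded.

```bash
python3 - <<'E'
from h import *
from cell import manip as m, eyes, sensors, jaws
jaws.set_gripper(.03)
m.move_linear(pt(SO,SY,.030,0.0005,.20),rate=.25,rot=rot(SY));m.move_linear(pt(SO,SY,.030,0.0005,.137),rate=.1)
jaws.set_gripper(0,force=40)
def r(t):
    s=sensors.state();f=s["contact_force"];print(t,round(s["clock"],1),(inv(s["tool_pos"],SO,SY)*1000).round(1),inv(np.r_[f[:2]+SO,f[2]],SO,SY).round(1),round(s["gripper_width"],4))
r("grip")
m.move_linear(pt(SO,SY,.027,0,.137),rate=.03);r("back")
for z in(.135,.133,.131): m.move_linear(pt(SO,SY,.026,0,z),rate=.04);r("down")
m.move_linear(pt(SO,SY,.0295,0,.136),rate=.04);r("relax")
jaws.set_gripper(.03);r("open")
m.move_linear(pt(SO,SY,.030,0.0,.20),rate=.12)
m.move_linear(pt(SO,SY,.10,.20,.25),rate=.3)
for c in(eyes.capture("top"),eyes.capture("side")):
    P,D=cloud(c);q=np.stack([np.cos(SY)*(P[...,0]-SO[0])+np.sin(SY)*(P[...,1]-SO[1]),-np.sin(SY)*(P[...,0]-SO[0])+np.cos(SY)*(P[...,1]-SO[1]),P[...,2]],-1)
    tr=q[(q[...,0]>.015)&(q[...,0]<.1)&(abs(q[...,1])>.012)&(abs(q[...,1])<.03)&(q[...,2]>.05)&(q[...,2]<.083)]
    A=np.c_[tr[:,:2],np.ones(len(tr))];print(len(tr),np.linalg.lstsq(A,tr[:,2],rcond=None)[0].round(4))
    fin=q[(q[...,0]>.012)&(q[...,0]<.065)&(abs(q[...,1])<.010)&(q[...,2]>.16)&(q[...,2]<.185)];print(len(fin),np.median(fin,0).round(4),fin[:,0].max(),np.polyfit(fin[:,0],fin[:,2],1).round(4),np.polyfit(fin[:,0],fin[:,1],1).round(4))
    g=c["image"].astype(int);print((g[...,2]-g[...,0])[274:286,310:330].max(1))
r("end")
E
```

```text
grip 43.4 [ 30.6   0.9 137.7] [0.4 1.6 2.1] 0.0094
back 43.7 [ 28.6   0.4 138.4] [3.  1.  4.7] 0.0094
down 43.9 [ 28.8   0.5 137.9] [ 2.8  1.3 11.5] 0.0092
down 44.2 [ 30.5   0.5 137.2] [ 5.   1.  13.5] 0.0097
down 44.4 [ 31.4   0.8 136.6] [ 3.7  0.9 19.5] 0.0091
relax 44.7 [3.070e+01 1.000e-01 1.373e+02] [2.1 1.1 9.4] 0.0094
open 45.2 [ 28.8  -0.2 135.2] [-0.5 -0.4  0.5] 0.03
583 [-0.0085 -0.0191  0.075 ]
130 [ 0.0349 -0.0005  0.1694] 0.05845491215372894 [-0.0019  0.1692] [ 0.0139 -0.0009]
[  2   1   2  40 165 191 144  10   2  -1  -3  -3]
226 [ 0.0112 -0.0039  0.0755]
115 [0.0344 0.002  0.1696] 0.058327952720227276 [-0.0203  0.1695] [-0.0206  0.0018]
[11  9  6  4  3  3  4  4  4  4  4  4]
end 46.9 [ 99.2 198.4 249. ] [-0.4 -0.4 -0.3] 0.0304
```

It is level and centred now, but sits about 1.5 mm out from the face. One quick horizontal nudge on the fin's end will make it flush, then I hand in.

```bash
python3 - <<'E'
from h import *
from cell import manip as m, eyes, sensors, jaws
jaws.set_gripper(0,force=20)
m.move_linear(pt(SO,SY,.088,0,.20),rate=.3);m.move_linear(pt(SO,SY,.088,0,.125),rate=.15)
m.move_linear(pt(SO,SY,.072,0,.125),rate=.08)
x=.072
while x>.050 and sensors.state()["clock"]<54:
    x-=.002;m.move_linear(pt(SO,SY,x,0,.125),rate=.03);s=sensors.state();f=s["contact_force"];F=inv(np.r_[f[:2]+SO,f[2]],SO,SY)
    print(round(s["clock"],1),(inv(s["tool_pos"],SO,SY)*1000).round(1),F.round(1))
    if F[0]>9: break
m.move_linear(pt(SO,SY,.088,0,.125),rate=.15)
c=eyes.capture("top")
P,D=cloud(c);q=np.stack([np.cos(SY)*(P[...,0]-SO[0])+np.sin(SY)*(P[...,1]-SO[1]),-np.sin(SY)*(P[...,0]-SO[0])+np.cos(SY)*(P[...,1]-SO[1]),P[...,2]],-1)
g=c["image"].astype(int);print((g[...,2]-g[...,0])[274:286,310:330].max(1))
m.move_linear(pt(SO,SY,.095,0,.20),rate=.2)
c=eyes.capture("top");P,D=cloud(c);q=np.stack([np.cos(SY)*(P[...,0]-SO[0])+np.sin(SY)*(P[...,1]-SO[1]),-np.sin(SY)*(P[...,0]-SO[0])+np.cos(SY)*(P[...,1]-SO[1]),P[...,2]],-1)
fin=q[(q[...,0]>.012)&(q[...,0]<.065)&(abs(q[...,1])<.010)&(q[...,2]>.16)&(q[...,2]<.185)]
if len(fin): print(len(fin),np.median(fin,0).round(4),fin[:,0].max())
print(sensors.state()["clock"])
E
```

```text
49.6 [ 70.1  -0.  125.2] [ 0.4 -0.8 -0.2]
49.8 [ 67.9  -0.  124.9] [-0.8 -0.5  0.2]
50.1 [ 66.6   0.  125.4] [ 1.3 -0.   0. ]
50.3 [6.500e+01 1.000e-01 1.258e+02] [4.1 0.5 2.4]
50.6 [6.50e+01 1.00e-01 1.26e+02] [ 8.5  0.6 -0.8]
50.8 [ 65.1   0.2 126.4] [14.5 -0.3 -3.9]
[  3   6   1   1   8   2   1   0   6 -47 -76 -75]
41 [0.0512 0.0002 0.1695] 0.05844111208442853
51.7667
```

```bash
python3 -c "
from cell import manip as m, eyes, sensors, jaws
print(m.close_job())"
```

```text
the job is handed in; nothing more can be done
None
```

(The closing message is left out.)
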